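# Move a pair of square sample bottles to the free hotplate

### The arm

A 6-joint arm with a two-finger parallel gripper is mounted at the origin on the work surface. World frame = base frame: x ahead of the robot, y to its left, z up, the work surface at z = 0. Lengths are in mm, angles in rad, forces in N, time in s.
With the tool pointing down it reaches from about 225 to 725 mm from the base axis. Payload 3.1 kg.
Tool frame: the origin (TCP) lies midway between the tips of the shut fingers; the grasp point (between the pads) lies 19 mm behind it; z points along the fingers, y is the line along which they close (so a half turn about z gives the same grasp; the last joint's range is limited). The gripper opens to 85 mm and grips with 20 to 120 N. Pads are 22 mm wide; open, the fingers measure 114 mm over their backs; the gripper's body (76 mm by 85 mm) begins 54 mm behind the grasp point. The pads swing forward as they close: fully open they stand 13 mm farther back than shut.
Start: joints at [-1.441, 0.048, 0.099, 1.622, 0, 1.443], TCP at [133.836, -507.647, 231.312] pointing down, gripper open.
Joint ranges: [-2.91, 2.91], [-0.99, 1.94], [-1.21, 1.42], [-2.12, 2.29], [-1.49, 1.47], [-3.14, 3.14]. Speed limits (rad/s): [2.79, 2.79, 3.14, 3.14, 3.14, 3.14].

### API

Orientations are given as a unit quaternion [x, y, z, w].
In Python, from cell import env, get_image gives the robot as it stands.
- The arm moves only by the shell command python3 -m handwheel 'ROWS' [FORCE]. ROWS is JSON, a list of rows, each an object of numbers: "claw": the gripper's target within -1 to 1 (shut at 1, half-way at 0, fully open at -1); "tx", "ty", "tz": the shift along the world's x, y, z normalised to -1 to 1, where 1 is 120 mm; "wx", "wy", "wz": the turn, a rotation vector about the world's x, y, z normalised to -1 to 1, where 1 is 2 pi rad. In form: [{"claw": .., "tx": .., "ty": .., "tz": .., "wx": .., "wy": .., "wz": ..}, ...]. A call has 1 to 20 rows; each row is the pose to reach, as a shift and turn from the pose commanded when the call began, turning the shorter way round; what a row does not reach only later rows make up. A row lasts 1/8 s, in which the tool goes at most 62.5 mm and 10.7 degrees, less where a joint would pass 70% of its speed; a pose out of reach is approached as far as the arm can. A call with a number of a shift or a turn outside -1 to 1 is refused whole. A call with a gripper value outside its range is refused whole. The fingers move at their own pace and stop on an object; FORCE is the grip in N (left out, the last holds). Time passes only in rows, so rows that repeat a pose let the fingers close. It gives the time, the measured TCP pose, the force, the opening and the grip force at its end, in the units of the state.
- env.get_obs(): the state, without advancing time (a new reading comes with each control period).
- get_image(name): name is "scene" or "top"; returns a dict with "color" (384x512x3 uint8, red, green, blue), "fx", "fy", "cx", "cy" (pixels), "rvec" (rotation vector, rad) and "tvec" (3), from world to camera coordinates, as OpenCV has them. Camera axes: x right, y down, z forward; pixel columns grow to the right and rows downward; lengths in mm; the calibration is good to about 2 mm. A picture is of the moment at which its call begins. There is no depth.
- env.job_done(): hands the job in; it is judged then, once.
The state is a dict: "clock": time; "qpos": joint angles; "qvel": joint speeds; "joint_torque": joint torques, N m; "ee_pos": TCP position; "eef_rot": TCP orientation; "contact_force": force on the tool from outside, world axes, zero at the start; "torque": the same for the moment, N m; "grip_width": opening from 0.0 (shut) to 1.0 (fully open); "finger_force": force on a finger pad.
Only numpy, scipy, OpenCV 4.12 (cv2) and the standard library are available. Lean on these libraries where they do the work, as an engineer would, in place of code of your own. Each camera call takes 0.05 s, during which the arm holds its last target. There are 200 camera calls.

### The job

Two small square amber bottles stand side by side on the white tile. Pick both up together in one grasp and set them down as a pair, upright and still side by side, in the middle of the free hotplate, the one without a beaker; lower them onto the plate before letting go. Leave the beaker standing where it is.

Things in the scene. Friction and masses are not known exactly. Their poses are not given: they have to be found in the camera images.
- bottle_a_mid (a point): Small square amber glass bottle, round white cap: body 25 x 25 mm, 46 mm high, then the narrower cap (21 mm across), 64 mm in all, about 40 g. Point: its centre, 32 mm above its underside; z up, x and y square to its faces. It stands on a white tile, 12 mm thick, 170 x 200 mm, flat on the bench. Its +y face looks at the other small bottle, 2 mm away.
- bottle_b_mid (a point): The other small square bottle, the same. Point: its centre, 32 mm above its underside; z up. The two centres are 27 mm apart: the pair measures 52 x 25 mm. Not wanted: a larger square bottle (36 mm wide, 74 mm high) and two round vials (25 mm across, 64 mm high) of the same glass, on the half of the tile away from the robot.
- plate_free_top (a point): Free hotplate: centre of the top face of its flat round steel disc, 135 mm across, 95 mm above the bench; z up, x points from its knobs to its back, away from the robot. White housing 170 mm wide with a lower grey panel towards the robot. A second one just like it carries a beaker. The two hotplates and the tile stand in a row, in any order.
- beaker_mid (a point): A glass beaker, 68 mm across the rim and 90 mm high, standing on the other hotplate, which is not to be used. The point is on its axis, 45 mm above its underside; z up.
There are look-alikes about, which are no part of the job. Leave any blue look-alike of the part that bears bottle_b_mid alone.

How it is judged (in metres and radians):
On the way, in this order (a step that is already met when the one before it is completed fails the run):
1. both small bottles are held by the gripper at once, clear of the tile by 30 mm or more (contact force between the fingers and bottle_a above 0.3 N and contact force between the fingers and bottle_b above 0.3 N and height (world z) of each of bottle_a_mid, bottle_b_mid above 0.074 m), for 0.2 s.
2. both are lowered onto the middle of the free hotplate (undersides within 8 mm of the disc) while still held (contact force between the fingers and bottle_a above 0.2 N and contact force between the fingers and bottle_b above 0.2 N and horizontal distance between each of bottle_a_mid, bottle_b_mid and plate_free_top below 0.04 m and z of bottle_a_mid in the frame of plate_free_top between 0.024 and 0.04 m and z of bottle_b_mid in the frame of plate_free_top between 0.024 and 0.04 m), for 0.1 s.
At the end, for the whole second after the job is handed in: Both small bottles stand released and at rest, upright within 10 degrees, on the disc of the free hotplate (undersides within 5 mm of its top), each one's centre within 40 mm of the disc's centre and the two centres less than 40 mm apart (horizontal distance between each of bottle_a_mid, bottle_b_mid and plate_free_top below 0.04 m and z of bottle_a_mid in the frame of plate_free_top between 0.027 and 0.037 m and z of bottle_b_mid in the frame of plate_free_top between 0.027 and 0.037 m and angle between each of bottle_a_mid, bottle_b_mid's own z axis and vertical below 0.17 rad and linear speed of each of bottle_a, bottle_b below 0.02 m/s and horizontal distance between bottle_a_mid and bottle_b_mid below 0.04 m); the robot touches nothing.
It fails at once if the beaker is moved more than 20 mm from where it stood (distance of beaker_mid from where it was at the start of the episode above 0.02 m).
It also fails if it takes over 40 s, if anything falls off the work surface, if the arm or the gripper's body presses on something with over 40 N, if the wrist force passes 120 N, or if a joint passes its speed limit or range.

## Working session

There is one attempt and no reset: what is moved stays moved. The work goes in short steps, Python scripts to look and compute and a shell command to move; the robot and the scene stay as the last step left them, time stands still between calls to the robot, and variables do not carry over. Pictures are saved under pics/ and viewed, at most 10 in all, crops included, and the job is handed in when it is done.

```bash
mkdir -p pics; ls
python3 - <<'E'
from cell import env,get_image
import cv2
print(env.get_obs())
for n in("scene","top"):
    im=get_image(n); print(n,[im[k] for k in("fx","fy","cx","cy","rvec","tvec")])
    cv2.imwrite(f"pics/{n}0.png",im["color"][...,::-1])
E
```

```text
pics
{'clock': 0.0, 'qpos': array([-1.44081819e+00,  4.87285093e-02,  9.75645373e-02,  1.62198188e+00,
        1.59971216e-05,  1.44299138e+00]), 'qvel': array([-0.00025043, -0.00032774, -0.00136755,  0.0006668 , -0.00052866,
        0.00194295]), 'joint_torque': array([-1.65020233e-04, -3.38782454e+01,  3.20015359e+01,  2.02045182e-02,
       -3.24004814e-04,  1.31134762e-06]), 'ee_pos': array([ 133.75217703, -507.04149526,  230.11202344]), 'eef_rot': array([ 9.91704296e-01,  1.28534859e-01,  6.72205865e-06, -1.17477075e-03]), 'contact_force': array([-0.40925516,  0.26058284,  0.81000284]), 'torque': array([ 0.00739451,  0.06656291, -0.00871711]), 'finger_force': 0.0, 'grip_width': 0.9970408764527248}
scene [373.7733328262065, 373.7733328262065, 253.15208411236253, 191.81205533873614, array([ 0.83216052,  2.62297789, -0.99382295]), array([ 355.98434487, -165.92777932, 1204.79974584])]
top [469.13809979769, 469.13809979769, 252.63799186229724, 189.50976657467643, array([ 2.20500126, -2.15267601,  0.12928569]), array([  26.12340501,  484.93699081, 1436.15461556])]
```

View pics/scene0.png

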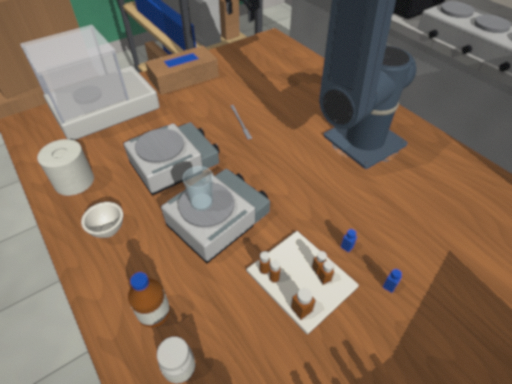

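View pics/top0.png

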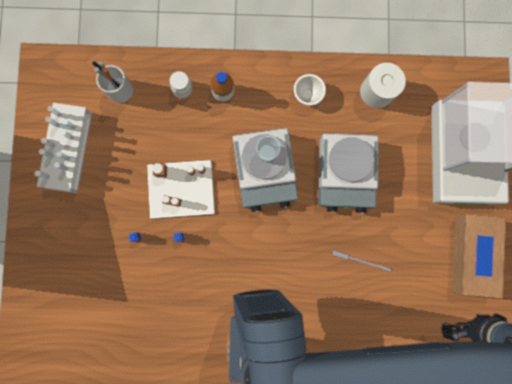

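The top view shows the small pair at about (172,201) on the tile's robot-side half, the free plate's disc at (351,158), and the beaker at (268,148) on the other plate. I'll zoom in on the tile in both views and measure the disc.

```bash
cat > h.py <<'E'
import numpy as np,cv2
from cell import env,get_image
def ray(im,uv):
    R,_=cv2.Rodrigues(np.array(im["rvec"],float)); t=np.array(im["tvec"],float)
    d=R.T@np.array([(uv[0]-im["cx"])/im["fx"],(uv[1]-im["cy"])/im["fy"],1]); return -R.T@t,d
def onz(im,uv,z):
    o,d=ray(im,uv); return o+d*(z-o[2])/d[2]
def proj(im,p): return cv2.projectPoints(np.array(p,float).reshape(-1,1,3),np.array(im["rvec"],float),np.array(im["tvec"],float),np.array([[im["fx"],0,im["cx"]],[0,im["fy"],im["cy"]],[0,0,1.]]),None)[0].reshape(-1,2)
E
python3 - <<'E'
from h import *
T=get_image("top");S=get_image("scene")
a=cv2.resize(T["color"][155:225,140:220],(640,560),interpolation=cv2.INTER_CUBIC)
cv2.imwrite("pics/t1.png",a[...,::-1])
b=cv2.resize(S["color"][225:330,240:365],None,fx=5,fy=5,interpolation=cv2.INTER_CUBIC)
cv2.imwrite("pics/s1.png",b[...,::-1])
# disc: grey blob in top around (350,158)
c=T["color"][125:195,315:385]; print(c[33,::4].tolist()); print(c[::4,36].tolist())
# tile corners
hsv=cv2.cvtColor(T["color"],cv2.COLOR_RGB2HSV)
m=((hsv[...,1]<60)&(hsv[...,2]>150)).astype(np.uint8); m[:155]=0;m[225:]=0;m[:,:140]=0;m[:,220:]=0
k=max(cv2.findContours(m,cv2.RETR_EXTERNAL,cv2.CHAIN_APPROX_NONE)[0],key=cv2.contourArea)
for q in cv2.boxPoints(cv2.minAreaRect(k)): print(q,onz(T,q,12).round(1))
E
```

```text
[[99, 68, 44], [97, 79, 67], [125, 129, 127], [178, 179, 174], [160, 159, 158], [157, 158, 156], [159, 159, 157], [161, 160, 160], [158, 158, 158], [163, 161, 162], [164, 163, 163], [165, 164, 165], [165, 163, 165], [163, 162, 162], [162, 161, 162], [94, 100, 101], [115, 79, 55], [114, 79, 50]]
[[170, 113, 70], [164, 112, 71], [154, 107, 78], [181, 178, 177], [158, 158, 158], [159, 160, 159], [160, 159, 160], [159, 157, 157], [162, 162, 161], [161, 161, 160], [162, 160, 160], [161, 162, 159], [159, 160, 159], [161, 159, 159], [135, 134, 134], [204, 203, 195], [93, 99, 98], [121, 132, 128]]
[146.29181 163.66928] [558.6 373.4  12. ]
[210.9144  159.63037] [576.7 171.2  12. ]
[214.33853 214.41635] [404.4 155.1  12. ]
[149.71594 218.45526] [387.1 355.   12. ]
```

View pics/t1.png

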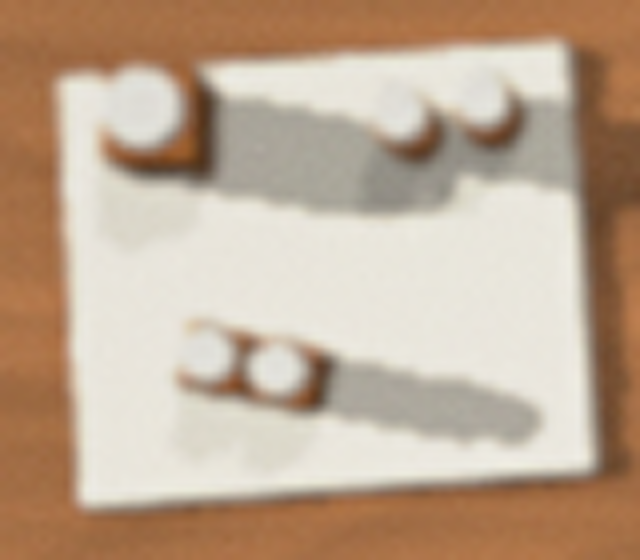

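View pics/s1.png

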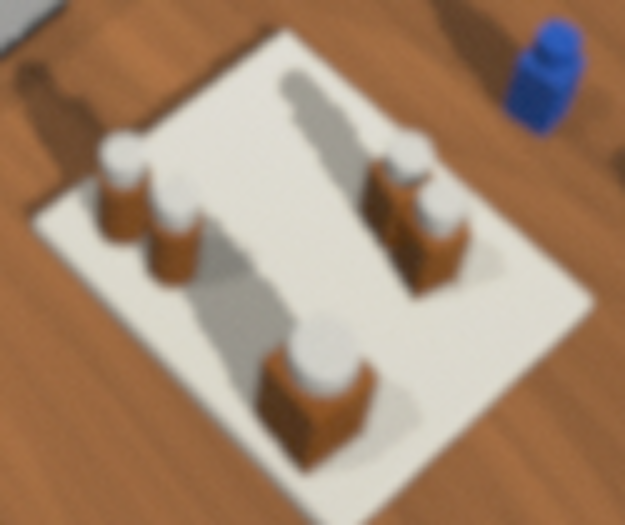

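Run:
```python
from h import *
T=get_image("top");S=get_image("scene")
f=lambda u,v,s,o:((u+.5)/s-.5+o[0],(v+.5)/s-.5+o[1])
P=[]
for t,s in (((209,354),(409,154)),((277,370),(442,204))):
    t=f(*t,8,(140,155)); s=f(*s,5,(240,225)); a=onz(T,t,76); b=onz(S,s,76)
    o1,d1=ray(T,t);o2,d2=ray(S,s);k=np.linalg.lstsq(np.c_[d1,-d2],o2-o1,rcond=None)[0]
    print(a.round(1),b.round(1),((o1+d1*k[0]+o2+d2*k[1])/2).round(1))
    P.append(a)
# both orders printed above; amber mask check in top
d=P[0]-P[1];print("sep",np.linalg.norm(d),"line angle deg",np.degrees(np.arctan2(d[1],d[0])),"mid",(P[0]+P[1])/2)
for n,im,c,r in(("top",T,(351,158),30),("scene",S,(161,144),34)):
    g=cv2.cvtColor(im["color"],cv2.COLOR_RGB2HSV)
    seed=g[c[1],c[0]].astype(int); m=((g[...,1]<25)&(abs(g[...,2].astype(int)-seed[2])<9)).astype(np.uint8)
    w=np.zeros_like(m);cv2.circle(w,c,r,1,-1);m=cv2.morphologyEx(m&w,cv2.MORPH_OPEN,np.ones((3,3)))
    k=max(cv2.findContours(m,0,1)[0],key=cv2.contourArea); e=cv2.fitEllipse(cv2.convexHull(k))
    print(n,seed,e,onz(im,e[0],95).round(1))
    ang=np.radians(np.arange(0,360,15));print(n,proj(im,np.c_[onz(im,e[0],95)[0]+67.5*np.cos(ang),onz(im,e[0],95)[1]+67.5*np.sin(ang),0*ang+95])[::6].round(1).tolist())
```

```text
[444.6 297.4  76. ] [442.6 272.5  76. ] [448.5 287.3  98.5]
[439.2 271.9  76. ] [447.9 299.7  76. ] [436.5 282.8  44.2]
sep 26.067511649795854 line angle deg 78.13751295990916 mid [441.88533448 284.6785523   76.        ]
top [  0   0 161] ((351.1933288574219, 158.73252868652344), (42.13610076904297, 44.9650993347168), 88.94213104248047) [ 576.9 -253.7   95. ]
top [[351.2, 136.5], [328.7, 158.1], [351.1, 181.1], [373.6, 159.3]]
scene [105   4 145] ((158.9859619140625, 144.37847900390625), (29.658096313476562, 48.671722412109375), 80.77539825439453) [ 580.7 -252.6   95. ]
scene [[136.4, 153.8], [170.0, 157.9], [180.4, 135.4], [148.7, 131.7]]
```

The bottle centres come out at about (446,298) and (441,272). Both views agree to about 3 mm, and the separation is about 26 mm against the expected 27. The disc centre is at about (578,−253). The half-turn that keeps joint 6 in range is +155°, so I'm moving above the pair with that.

```bash
R='';
python3 -m handwheel '[{"claw":-1,"tx":0.37,"ty":0.943,"tz":0,"wx":0,"wy":0,"wz":0.0614},{"claw":-1,"tx":0.37,"ty":0.943,"tz":0,"wx":0,"wy":0,"wz":0.0614},{"claw":-1,"tx":0.37,"ty":0.943,"tz":0,"wx":0,"wy":0,"wz":0.0614}]' 40
python3 -m handwheel '[{"claw":-1,"tx":0.37,"ty":0.943,"tz":0,"wx":0,"wy":0,"wz":0.0614},{"claw":-1,"tx":0.37,"ty":0.943,"tz":0,"wx":0,"wy":0,"wz":0.0614},{"claw":-1,"tx":0.37,"ty":0.943,"tz":0,"wx":0,"wy":0,"wz":0.0614}]'
```

```text
clock: 0.68
ee_pos: [179.2, -391.2, 231.2]
eef_rot: [0.948, 0.318, 0.0, -0.001]
contact_force: [-0.4, -0.8, -0.5]
grip_width: 0.997
finger_force: 0.0
clock: 1.05
ee_pos: [223.6, -279.6, 232.0]
eef_rot: [0.869, 0.494, 0.0, 0.001]
contact_force: [0.0, -0.3, 0.2]
grip_width: 0.999
finger_force: 0.0
```

```bash
python3 -m handwheel '[{"claw":-1,"tx":0.37,"ty":0.943,"tz":0,"wx":0,"wy":0,"wz":0.0614},{"claw":-1,"tx":0.37,"ty":0.943,"tz":0,"wx":0,"wy":0,"wz":0.0614},{"claw":-1,"tx":0.37,"ty":0.943,"tz":0,"wx":0,"wy":0,"wz":0.0614}]'
python3 -m handwheel '[{"claw":-1,"tx":0.37,"ty":0.943,"tz":0,"wx":0,"wy":0,"wz":0.0614},{"claw":-1,"tx":0.37,"ty":0.943,"tz":0,"wx":0,"wy":0,"wz":0.0614},{"claw":-1,"tx":0.37,"ty":0.943,"tz":0,"wx":0,"wy":0,"wz":0.0614}]'
python3 -m handwheel '[{"claw":-1,"tx":0.37,"ty":0.943,"tz":0,"wx":0,"wy":0,"wz":0.0614},{"claw":-1,"tx":0.37,"ty":0.943,"tz":0,"wx":0,"wy":0,"wz":0.0614},{"claw":-1,"tx":0.37,"ty":0.943,"tz":0,"wx":0,"wy":0,"wz":0.0614}]'
python3 -m handwheel '[{"claw":-1,"tx":0.37,"ty":0.943,"tz":0,"wx":0,"wy":0,"wz":0.0614},{"claw":-1,"tx":0.37,"ty":0.943,"tz":0,"wx":0,"wy":0,"wz":0.0614},{"claw":-1,"tx":0.37,"ty":0.943,"tz":0,"wx":0,"wy":0,"wz":0.0614}]'
python3 -m handwheel '[{"claw":-1,"tx":0.37,"ty":0.943,"tz":-0.8,"wx":0,"wy":0,"wz":0.0614},{"claw":-1,"tx":0.37,"ty":0.943,"tz":-0.8,"wx":0,"wy":0,"wz":0.0614},{"claw":-1,"tx":0.37,"ty":0.943,"tz":-0.8,"wx":0,"wy":0,"wz":0.0614},{"claw":-1,"tx":0.37,"ty":0.943,"tz":-0.8,"wx":0,"wy":0,"wz":0.0614}]'
python3 - <<'E'
from h import *
T=get_image("top");S=get_image("scene");o=env.get_obs();print(o["ee_pos"],o["eef_rot"],o["qpos"])
a=cv2.resize(T["color"][155:225,140:220],(480,420),interpolation=cv2.INTER_CUBIC)
b=cv2.resize(S["color"][225:330,265:365],(400,420),interpolation=cv2.INTER_CUBIC)
cv2.imwrite("pics/2.png",cv2.resize(np.hstack([a,b]),(800,382))[...,::-1])
E
```

```text
clock: 1.42
ee_pos: [268.5, -166.6, 232.0]
eef_rot: [0.758, 0.652, 0.0, 0.001]
contact_force: [-0.2, -0.8, 0.3]
grip_width: 1.001
finger_force: 0.0
clock: 1.8
ee_pos: [312.9, -53.1, 231.5]
eef_rot: [0.618, 0.786, 0.0, 0.0]
contact_force: [-1.0, -0.8, -0.0]
grip_width: 1.002
finger_force: 0.0
clock: 2.17
ee_pos: [357.3, 59.1, 230.9]
eef_rot: [0.458, 0.889, -0.0, -0.0]
contact_force: [-0.7, -1.3, -0.1]
grip_width: 1.0
finger_force: 0.0
clock: 2.55
ee_pos: [402.2, 170.9, 230.0]
eef_rot: [0.281, 0.96, -0.001, -0.001]
contact_force: [-0.4, -0.8, 0.2]
grip_width: 0.999
finger_force: 0.0
clock: 3.05
ee_pos: [445.1, 281.3, 132.8]
eef_rot: [0.094, 0.996, -0.002, -0.002]
contact_force: [-0.5, -0.1, 0.9]
grip_width: 0.999
finger_force: 0.0
[445.76376574 281.58855125 135.72213636] [ 9.40252565e-02  9.95569557e-01 -7.11791848e-04  4.83269342e-05] [ 4.36944996e-01  5.44076292e-02 -8.39330188e-02  1.43309337e+00
 -1.27643320e-03  6.25274157e-01]
```

View pics/2.png

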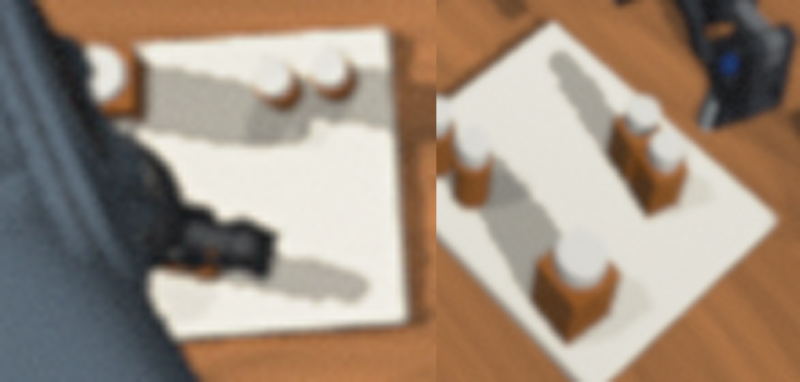

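The fingers straddle the pair at the right angle. The caps are unmoved and about 4 mm off in y, so I'm correcting that, going down and closing.

```bash
python3 -m handwheel '[{"claw":-1,"tx":-0.015,"ty":0.033,"tz":-0.3,"wx":0,"wy":0,"wz":0},{"claw":-1,"tx":-0.015,"ty":0.033,"tz":-0.6,"wx":0,"wy":0,"wz":0},{"claw":-1,"tx":-0.015,"ty":0.033,"tz":-0.8,"wx":0,"wy":0,"wz":0},{"claw":-1,"tx":-0.015,"ty":0.033,"tz":-0.9,"wx":0,"wy":0,"wz":0},{"claw":-1,"tx":-0.015,"ty":0.033,"tz":-0.99,"wx":0,"wy":0,"wz":0},{"claw":-1,"tx":-0.015,"ty":0.033,"tz":-0.99,"wx":0,"wy":0,"wz":0}]' 30
python3 -m handwheel '[{"claw":1,"tx":0,"ty":0,"tz":0,"wx":0,"wy":0,"wz":0},{"claw":1,"tx":0,"ty":0,"tz":0,"wx":0,"wy":0,"wz":0},{"claw":1,"tx":0,"ty":0,"tz":0,"wx":0,"wy":0,"wz":0},{"claw":1,"tx":0,"ty":0,"tz":0,"wx":0,"wy":0,"wz":0},{"claw":1,"tx":0,"ty":0,"tz":0,"wx":0,"wy":0,"wz":0},{"claw":1,"tx":0,"ty":0,"tz":0,"wx":0,"wy":0,"wz":0},{"claw":1,"tx":0,"ty":0,"tz":0,"wx":0,"wy":0,"wz":0},{"claw":1,"tx":0,"ty":0,"tz":0,"wx":0,"wy":0,"wz":0}]' 30
```

```text
clock: 3.9
ee_pos: [443.1, 288.0, 16.8]
eef_rot: [0.092, 0.996, -0.0, 0.0]
contact_force: [-0.1, 0.0, 0.2]
grip_width: 1.0
finger_force: 0.0
clock: 4.9
ee_pos: [443.7, 288.9, 17.6]
eef_rot: [0.091, 0.996, 0.001, 0.001]
contact_force: [-0.2, -0.2, 6.2]
grip_width: 0.579
finger_force: 32.5
```

```bash
python3 -m handwheel '[{"claw":1,"tx":0,"ty":0,"tz":0.1,"wx":0,"wy":0,"wz":0},{"claw":1,"tx":0,"ty":0,"tz":0.25,"wx":0,"wy":0,"wz":0},{"claw":1,"tx":0,"ty":0,"tz":0.45,"wx":0,"wy":0,"wz":0},{"claw":1,"tx":0,"ty":0,"tz":0.7,"wx":0,"wy":0,"wz":0},{"claw":1,"tx":0,"ty":0,"tz":1,"wx":0,"wy":0,"wz":0},{"claw":1,"tx":0,"ty":0,"tz":1,"wx":0,"wy":0,"wz":0},{"claw":1,"tx":0,"ty":0,"tz":1,"wx":0,"wy":0,"wz":0}]'
python3 - <<'E'
from h import *
S=get_image("scene");o=env.get_obs();print(o["ee_pos"],o["contact_force"],o["finger_force"],o["grip_width"])
b=cv2.resize(S["color"][170:320,260:400],(700,600)[:2],interpolation=cv2.INTER_CUBIC)
cv2.imwrite("pics/3.png",b[...,::-1])
E
```

```text
clock: 5.78
ee_pos: [442.7, 288.4, 136.5]
eef_rot: [0.091, 0.996, 0.0, -0.0]
contact_force: [-0.7, -0.5, -0.7]
grip_width: 0.578
finger_force: 31.8
[442.12685357 288.10973809 135.48976914] [ 0.52553897 -0.70819014 -0.50583457] 31.773945093154907 0.5790116050671945
```

View pics/3.png

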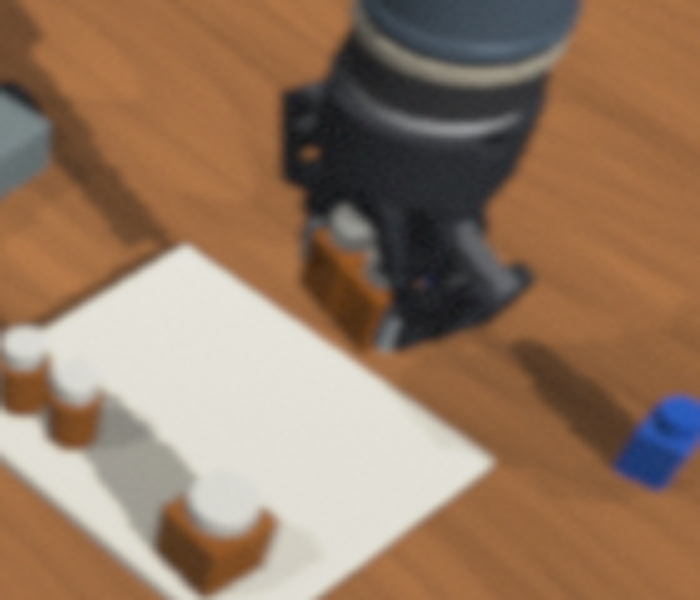

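Both bottles are held level side by side in the lifted gripper, with opening 0.58 and 32 N. I'm carrying them high at the current x, in front of the beaker, to the free plate.

```bash
python3 -m handwheel '[{"claw":1,"tx":0,"ty":-0.1,"tz":0.2,"wx":0,"wy":0,"wz":0},{"claw":1,"tx":0,"ty":-0.3,"tz":0.45,"wx":0,"wy":0,"wz":0},{"claw":1,"tx":0,"ty":-0.6,"tz":0.7,"wx":0,"wy":0,"wz":0},{"claw":1,"tx":0,"ty":-0.9,"tz":0.8,"wx":0,"wy":0,"wz":0}]'
python3 -m handwheel '[{"claw":1,"tx":0,"ty":-0.3,"tz":0,"wx":0,"wy":0,"wz":0},{"claw":1,"tx":0,"ty":-0.6,"tz":0,"wx":0,"wy":0,"wz":0},{"claw":1,"tx":0,"ty":-0.9,"tz":0,"wx":0,"wy":0,"wz":0}]'
python3 -m handwheel '[{"claw":1,"tx":0,"ty":-0.3,"tz":0,"wx":0,"wy":0,"wz":0},{"claw":1,"tx":0,"ty":-0.6,"tz":0,"wx":0,"wy":0,"wz":0},{"claw":1,"tx":0,"ty":-0.9,"tz":0,"wx":0,"wy":0,"wz":0}]'
python3 -m handwheel '[{"claw":1,"tx":0,"ty":-0.3,"tz":0,"wx":0,"wy":0,"wz":0},{"claw":1,"tx":0,"ty":-0.6,"tz":0,"wx":0,"wy":0,"wz":0},{"claw":1,"tx":0,"ty":-0.9,"tz":0,"wx":0,"wy":0,"wz":0}]'
python3 -m handwheel '[{"claw":1,"tx":0.1,"ty":-0.3,"tz":0,"wx":0,"wy":0,"wz":0},{"claw":1,"tx":0.3,"ty":-0.6,"tz":0,"wx":0,"wy":0,"wz":0},{"claw":1,"tx":0.55,"ty":-0.8,"tz":0,"wx":0,"wy":0,"wz":0},{"claw":1,"tx":0.8,"ty":-0.9,"tz":0,"wx":0,"wy":0,"wz":0},{"claw":1,"tx":1,"ty":-0.9,"tz":0,"wx":0,"wy":0,"wz":0},{"claw":1,"tx":1,"ty":-0.9,"tz":0,"wx":0,"wy":0,"wz":0},{"claw":1,"tx":1,"ty":-0.9,"tz":0,"wx":0,"wy":0,"wz":0},{"claw":1,"tx":1,"ty":-0.9,"tz":0,"wx":0,"wy":0,"wz":0}]'
python3 - <<'E'
from h import *
S=get_image("scene");T=get_image("top");o=env.get_obs();print(o["ee_pos"],o["contact_force"],o["finger_force"],o["grip_width"])
b=cv2.resize(S["color"][60:260,100:300],(500,500),interpolation=cv2.INTER_CUBIC)
a=cv2.resize(T["color"][110:230,310:382],(300,500),interpolation=cv2.INTER_CUBIC)
cv2.imwrite("pics/4.png",np.hstack([b,a])[...,::-1])
E
```

```text
clock: 6.32
ee_pos: [442.8, 179.6, 232.9]
eef_rot: [0.091, 0.996, -0.0, 0.0]
contact_force: [-0.1, 0.5, -1.6]
grip_width: 0.583
finger_force: 31.8
clock: 6.7
ee_pos: [441.8, 71.3, 230.7]
eef_rot: [0.091, 0.996, -0.0, -0.002]
contact_force: [1.0, -0.6, -1.7]
grip_width: 0.583
finger_force: 31.8
clock: 7.08
ee_pos: [441.8, -36.5, 230.6]
eef_rot: [0.092, 0.996, 0.0, -0.002]
contact_force: [0.4, 0.1, -0.0]
grip_width: 0.585
finger_force: 31.8
clock: 7.45
ee_pos: [441.9, -144.3, 230.6]
eef_rot: [0.092, 0.996, 0.001, -0.002]
contact_force: [0.0, 0.9, -0.1]
grip_width: 0.577
finger_force: 31.8
clock: 8.45
ee_pos: [562.0, -251.3, 232.5]
eef_rot: [0.092, 0.996, 0.0, -0.0]
contact_force: [-0.2, -0.8, -0.6]
grip_width: 0.582
finger_force: 31.8
[ 562.22110533 -251.42917315  232.9203715 ] [ 0.49641722 -0.25610206 -0.93017051] 31.7733371257782 0.58858895788215
```

View pics/4.png

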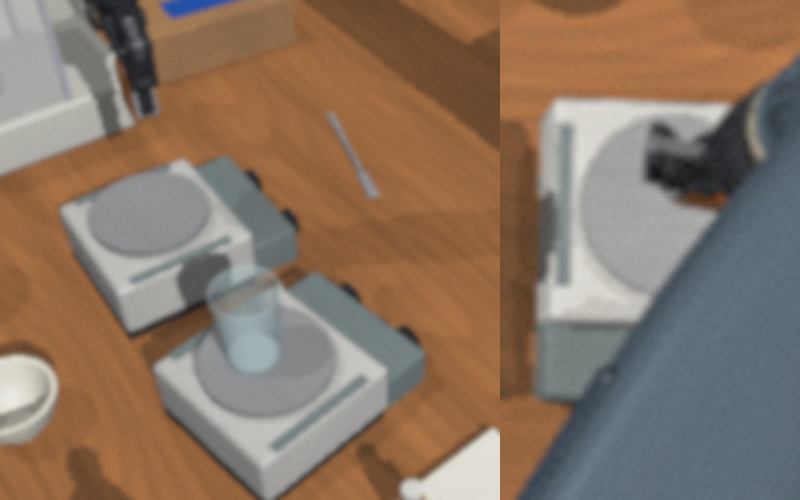

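The gripper is above the free disc and the beaker is untouched. Now I'm lowering the pair.

```bash
python3 -m handwheel '[{"claw":1,"tx":0.07,"ty":-0.01,"tz":-0.1,"wx":0,"wy":0,"wz":0},{"claw":1,"tx":0.13,"ty":-0.01,"tz":-0.3,"wx":0,"wy":0,"wz":0},{"claw":1,"tx":0.13,"ty":-0.01,"tz":-0.5,"wx":0,"wy":0,"wz":0},{"claw":1,"tx":0.13,"ty":-0.01,"tz":-0.7,"wx":0,"wy":0,"wz":0},{"claw":1,"tx":0.13,"ty":-0.01,"tz":-0.85,"wx":0,"wy":0,"wz":0},{"claw":1,"tx":0.13,"ty":-0.01,"tz":-0.98,"wx":0,"wy":0,"wz":0},{"claw":1,"tx":0.13,"ty":-0.01,"tz":-0.98,"wx":0,"wy":0,"wz":0},{"claw":1,"tx":0.13,"ty":-0.01,"tz":-0.98,"wx":0,"wy":0,"wz":0}]'
python3 - <<'E'
from h import *
S=get_image("scene");T=get_image("top")
b=cv2.resize(S["color"][90:190,110:240],(780,600),interpolation=cv2.INTER_CUBIC)
cv2.imwrite("pics/5.png",b[...,::-1])
E
```

```text
clock: 9.55
ee_pos: [578.9, -253.1, 115.8]
eef_rot: [0.092, 0.996, -0.0, 0.001]
contact_force: [0.4, 0.9, -0.1]
grip_width: 0.582
finger_force: 31.8
```

View pics/5.png

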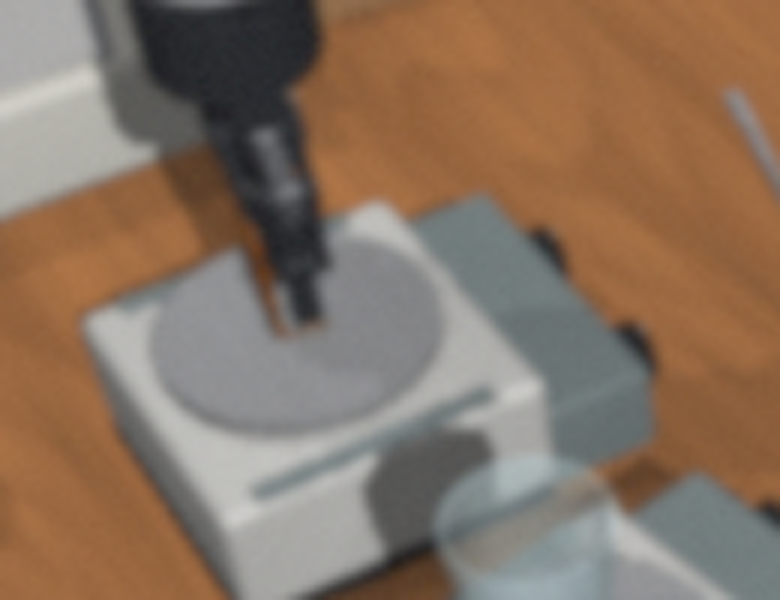

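The pair hangs over the disc about 10–15 mm up, with its bottom edge near (300,335) in the crop. I'm lowering it until contact.

```bash
python3 -m handwheel '[{"claw":1,"tx":0,"ty":0,"tz":-0.04,"wx":0,"wy":0,"wz":0},{"claw":1,"tx":0,"ty":0,"tz":-0.08,"wx":0,"wy":0,"wz":0},{"claw":1,"tx":0,"ty":0,"tz":-0.11,"wx":0,"wy":0,"wz":0},{"claw":1,"tx":0,"ty":0,"tz":-0.11,"wx":0,"wy":0,"wz":0}]'
python3 -m handwheel '[{"claw":1,"tx":0,"ty":0,"tz":-0.013,"wx":0,"wy":0,"wz":0},{"claw":1,"tx":0,"ty":0,"tz":-0.013,"wx":0,"wy":0,"wz":0}]'
```

```text
clock: 10.15
ee_pos: [578.2, -252.6, 101.2]
eef_rot: [0.092, 0.996, 0.0, -0.0]
contact_force: [-1.0, 0.2, -1.3]
grip_width: 0.583
finger_force: 31.8
clock: 10.4
ee_pos: [578.6, -252.8, 100.6]
eef_rot: [0.092, 0.996, -0.0, 0.0]
contact_force: [-0.6, 0.4, 1.6]
grip_width: 0.58
finger_force: 32.1
```

```bash
python3 -m handwheel '[{"claw":1,"tx":0,"ty":0,"tz":-0.01,"wx":0,"wy":0,"wz":0},{"claw":1,"tx":0,"ty":0,"tz":-0.01,"wx":0,"wy":0,"wz":0},{"claw":1,"tx":0,"ty":0,"tz":-0.01,"wx":0,"wy":0,"wz":0}]'
```

```text
clock: 10.78
ee_pos: [578.6, -252.9, 100.6]
eef_rot: [0.092, 0.996, -0.0, 0.001]
contact_force: [-1.9, 1.4, 5.2]
grip_width: 0.583
finger_force: 32.7
```

The plate is touched at TCP z 100.6 with 5 N, as expected. I'm opening gently, then backing straight up.

```bash
python3 -m handwheel '[{"claw":-0.2,"tx":0,"ty":0,"tz":0,"wx":0,"wy":0,"wz":0},{"claw":-0.25,"tx":0,"ty":0,"tz":0,"wx":0,"wy":0,"wz":0},{"claw":-0.4,"tx":0,"ty":0,"tz":0,"wx":0,"wy":0,"wz":0},{"claw":-0.7,"tx":0,"ty":0,"tz":0,"wx":0,"wy":0,"wz":0},{"claw":-1,"tx":0,"ty":0,"tz":0,"wx":0,"wy":0,"wz":0},{"claw":-1,"tx":0,"ty":0,"tz":0,"wx":0,"wy":0,"wz":0},{"claw":-1,"tx":0,"ty":0,"tz":0,"wx":0,"wy":0,"wz":0},{"claw":-1,"tx":0,"ty":0,"tz":0,"wx":0,"wy":0,"wz":0}]'
python3 -m handwheel '[{"claw":-1,"tx":0,"ty":0,"tz":0.05,"wx":0,"wy":0,"wz":0},{"claw":-1,"tx":0,"ty":0,"tz":0.15,"wx":0,"wy":0,"wz":0},{"claw":-1,"tx":0,"ty":0,"tz":0.3,"wx":0,"wy":0,"wz":0},{"claw":-1,"tx":0,"ty":0,"tz":0.5,"wx":0,"wy":0,"wz":0},{"claw":-1,"tx":0,"ty":0,"tz":0.75,"wx":0,"wy":0,"wz":0},{"claw":-1,"tx":0,"ty":0,"tz":1,"wx":0,"wy":0,"wz":0},{"claw":-1,"tx":0,"ty":0,"tz":1,"wx":0,"wy":0,"wz":0},{"claw":-1,"tx":0,"ty":0,"tz":1,"wx":0,"wy":0,"wz":0}]'
python3 - <<'E'
from h import *
S=get_image("scene");T=get_image("top")
b=cv2.resize(S["color"][90:220,110:240],(500,500),interpolation=cv2.INTER_CUBIC)
a=cv2.resize(T["color"][130:190,315:381],(300,500)[:1]+(272,),interpolation=cv2.INTER_CUBIC)
a=cv2.copyMakeBorder(a,0,228,0,0,cv2.BORDER_CONSTANT)
cv2.imwrite("pics/6.png",np.hstack([b,a])[...,::-1])
E
```

```text
clock: 11.78
ee_pos: [578.4, -252.8, 99.0]
eef_rot: [0.092, 0.996, -0.0, 0.0]
contact_force: [-0.3, 0.5, -0.4]
grip_width: 1.003
finger_force: 0.0
clock: 12.78
ee_pos: [578.6, -252.8, 219.2]
eef_rot: [0.092, 0.996, -0.0, 0.0]
contact_force: [-0.3, -0.7, -0.6]
grip_width: 1.0
finger_force: 0.0
```

View pics/6.png

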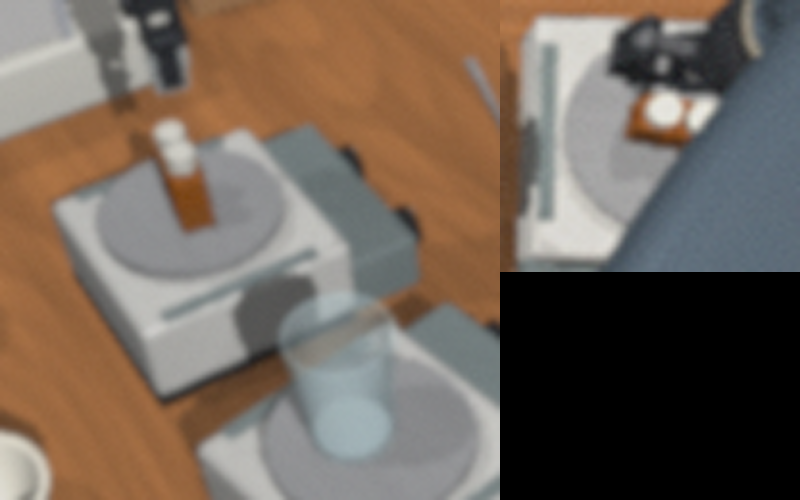

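Both bottles stand upright side by side on the disc, and the beaker is in place. I'll do a quick centre check and then hand in.

Run:
```python
from h import *
S=get_image("scene");T=get_image("top")
for c in((170,131),(180,155)): print(onz(S,(110+c[0]/3.846,90+c[1]/3.846),159).round(0))
print(onz(T,(315+164/4.545,130+109/4.533),159).round(0))
ok=True
P=[onz(S,(110+c[0]/3.846,90+c[1]/3.846),159) for c in((170,131),(180,155))]
r=[np.hypot(p[0]-578,p[1]+253) for p in P];print(r)
if max(r)<28: print(env.job_done())
```

```text
[ 577. -262.  159.]
[ 583. -234.  159.]
[ 579. -239.  159.]
[np.float64(8.595100413615505), np.float64(20.15527942404757)]
the job is handed in; nothing more can be done
None
```

The job is handed in: both small bottles were carried in one grasp, lowered onto the free hotplate and released, and they stand upright side by side, within about 20 mm of the disc's centre by my last measurement; the beaker looked undisturbed, and I was shown no verdict.

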